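# Slide the tall ingredient bin home into its bench bay

### The arm

A 7-joint arm with a two-finger parallel gripper is mounted at the origin on the work surface. World frame = base frame: x ahead of the robot, y to its left, z up, the work surface at z = 0. Lengths are in m, angles in rad, forces in N, time in s.
With the tool pointing down it reaches from about 0.4 to 0.85 m from the base axis. Payload 10.4 kg.
Tool frame: the origin (TCP) lies on the centre line of the jaws, within the pads' length; the fingertips stand r.tip_extent ahead of it and the grasp point (between the pads) lies 8 mm behind it (r.tip_extent is the distance from the TCP to the fingertips, in m); z points along the fingers, y is the direction in which the jaws open and shut (so a half turn about z gives the same grasp; the last joint's range is limited). The gripper opens to 87 mm and grips with 3 to 60 N. Pads are 19 mm wide; open, the fingers measure 117 mm over their backs; the gripper's body (75 mm by 190 mm) begins 51 mm behind the grasp point.
Start: joints at [-1.251, 0.332, -0.065, 1.46, 0.022, 1.35, -0.088], TCP at [0.21, 0.589, 0.234] pointing down, gripper open.
Joint ranges: [-2.6, 2.6], [-0.5, 2.12], [-1.47, 1.34], [0.16, 2.42], [-1.27, 4.41], [0.06, 2.06], [-2.6, 2.6]. Speed limits (rad/s): [2.22, 2.22, 2.79, 2.79, 3.14, 3.14, 3.14].

### API

Orientations are given as a unit quaternion [x, y, z, w].
In Python, from bench import r gives the robot as it stands.
- The arm moves only by the shell command python3 -m jog 'ROWS' [FORCE]. ROWS is JSON, a list of rows, each a list of 7 numbers: the shift along the tool's x, y, z in cm, then the turn, a rotation vector about the tool's x, y, z in rad, then the opening, from -1 (shut) to 1 (fully open). In form: [[tx, ty, tz, wx, wy, wz, jaw], ...]. A call has 1 to 20 rows; each row shifts and turns the commanded pose from where the row before left it, along the tool's axes as they then stand; what a row does not reach is not made up. A row lasts 1/8 s, in which the tool goes at most 62.5 mm and 10.7 degrees, less where a joint would pass 70% of its speed; a pose out of reach is approached as far as the arm can. A call with a gripper value outside its range is refused whole. The fingers move at their own pace and stop on an object; FORCE is the grip in N (left out, the last holds). Time passes only in rows, so rows that do not move let the fingers close. It gives the time, the measured TCP pose, the force and the opening at its end, in the units of the state.
- r.read_state(): the state, without advancing time (a new reading comes with each control period).
- r.camera(name): name is "scene" or "top" or "wrist"; returns a dict with "frame" (420x560x3 uint8, red, green, blue), "fx", "fy", "cx", "cy" (pixels), "camera_from_world" (4x4, takes a point from world to camera coordinates). Camera axes: x right, y down, z forward; pixel columns grow to the right and rows downward; lengths in m; the calibration is good to about 2 mm. The wrist camera is an equidistant fisheye: a pixel r from the principal point sees the ray r / f radians off the axis. A picture is of the moment at which its call begins. There is no depth.
- r.close_job(): hands the job in, once; it reports no verdict.
Trained networks look in a picture, given as the dict that the camera call returned (one of the last four; its "shot" number tells which), for a name from the list of things; names that differ only in an ending like _2 or _b are one class to them, and where a whole thing is asked for, a point or a joint stands for the part that bears it (a point fixed in the world has none). Each returns a list of dicts, best first, with "score" (0 to 1); they miss things now and then, are a little off and sometimes report something else, mostly with a low value. They report only what shows in the picture. A call takes as long as a camera call.
- r.search_frame(picture, thing): "rect" ([left, top, right, bottom] in pixels, round what is visible of it).
The state is a dict: "time": time; "joint_positions": joint angles; "joint_vel": joint speeds; "joint_torque": joint torques, N m; "ee_pos": TCP position; "eef_rot": TCP orientation; "ft_force": force on the tool from outside, world axes, zero at the start; "torque": the same for the moment, N m; "width": finger opening in m.
Only numpy, scipy, OpenCV 4.12 (cv2) and the standard library are available. Lean on these libraries where they do the work, as an engineer would, in place of code of your own. Each camera call takes 0.05 s, during which the arm holds its last target.

### The job

Push the tall purple ingredient bin along the steel bench into its green parking bay until its base sits flat and fully home against the bay's end stop, then move clear of it. The bin is heavy and top-heavy, so push only low down, on the dark band at its base, so that it slides and never tips; do not push or hold the purple part or the lid, and do not lift the bin. Leave the divided dish, mug and jar where they are.

Things in the scene. Friction and masses are not known exactly. Their poses are not given: they have to be found in the camera images.
- bin: Tall loose ingredient bin standing on the bench, 252 mm high, 1.2 to 2.1 kg, friction on the bench 0.45 to 0.75. Its lowest 60 mm is a black base band, 136 mm along its x, 96 mm along its y, 10 mm proud of the part above all round. Origin: centre of the underside; z up; y points roughly the way it must go (within 0.2 rad of the bay's y). Pushed higher than about 60 mm it may tip.
- bin_push (a point): Centre of the base band's 136 mm wide upright rear face, the one to push: at y = -48 mm of the bin, 20 mm above the bench; axes as the bin's.
- bin_upper: The part of the same bin above the base band, fixed to it, with the same origin and axes as bin: purple box 116 x 76 mm from 60 to 210 mm height, white lid 124 x 84 mm up to 226 mm, white lid knob 30 mm across up to 252 mm. Not to be pushed.
- bay: Parking bay fixed to the bench: low green guides round a flat dark-blue patch, 150 x 96 mm. Origin: centre of the patch at bench height, where the bin's origin is when home. +y points in, to the end stop. Side guides 25 mm high, inner faces at x = +-76 mm (8 mm play each side) from y = -20 to +60 mm. The bin starts at bay y = -170 to -250 mm, x within +-25 mm.
- bay_stop (a point): Foot of the inner face of the bay's end stop, at bay y = +48 mm, on the bench; axes as the bay's. The stop is a fixed bar 176 mm wide and 35 mm high.
- bay_mouth (a point): Centre of the bay's open mouth, at bay y = -81 mm, on the bench; axes as the bay's. Here the flared guides (25 mm high) stand about 230 mm apart; they narrow like a funnel to 152 mm apart at bay y = -20 mm.
- dish: Purple round divided dish, 150 mm across, 40 mm high, loose; origin at the centre of its underside. Bystander.
- mug: Steel mug, 76 mm across, 85 mm high, handle at its +y, loose; origin at the centre of its underside. Bystander.
- jar: Amber jar with green lid, 66 mm across, 100 mm high, loose; origin at the centre of its underside. Bystander.

How it is judged:
By the outcome, as a careful person would: the job done as asked, in the order asked, and still so for the second after the job is handed in, with the robot touching nothing.
It also fails if it takes over 48 s, if anything falls off the work surface, if the arm or the gripper's body presses on something with over 40 N, if the wrist force passes 120 N, or if a joint passes its speed limit or range.

## Working session

There is one attempt and no reset: what is moved stays moved. The work goes in short steps, Python scripts to look and compute and a shell command to move; the robot and the scene stay as the last step left them, time stands still between calls to the robot, and variables do not carry over. Pictures are saved under pics/ and viewed, and the job is handed in when it is done.

```bash
ls; mkdir -p pics; cat > h.py <<'E'
import numpy as np,cv2
from bench import r
def save(p,n): cv2.imwrite('pics/'+n,cv2.cvtColor(p['frame'],cv2.COLOR_RGB2BGR))
def proj(p,X):
    X=np.atleast_2d(X);T=np.array(p['camera_from_world']);c=X@T[:3,:3].T+T[:3,3]
    return np.c_[p['fx']*c[:,0]/c[:,2]+p['cx'],p['fy']*c[:,1]/c[:,2]+p['cy']]
def back(p,uv,z):
    T=np.array(p['camera_from_world']);R=T[:3,:3];o=-R.T@T[:3,3]
    uv=np.atleast_2d(uv);d=np.c_[(uv[:,0]-p['cx'])/p['fx'],(uv[:,1]-p['cy'])/p['fy'],np.ones(len(uv))]@R
    return o+d*((z-o[2])/d[:,2])[:,None]
E
python3 - <<'E'
from h import *
for n in('scene','top'):
    p=r.camera(n);save(p,n+'0.png')
    print(n,[round(p[k],1) for k in('fx','fy','cx','cy')],np.round(p['camera_from_world'],3).tolist())
    for t in('bin','bin_upper','bay','dish','mug','jar'):
        print(t,[(np.round(d['rect']).tolist(),round(d['score'],2)) for d in r.search_frame(p,t)[:2]])
s=r.read_state();print(s,r.tip_extent)
E
```

```text
pics
scene [387.1, 387.1, 276.7, 207.8] [[-0.588, 0.809, 0.003, 0.293], [0.627, 0.458, -0.63, -0.428], [-0.511, -0.369, -0.776, 1.205], [0.0, 0.0, 0.0, 1.0]]
bin [([187.0, 41.0, 264.0, 154.0], 0.66)]
bin_upper [([189.0, 42.0, 259.0, 138.0], 0.8)]
bay [([256.0, 141.0, 343.0, 225.0], 0.87)]
dish [([327.0, 185.0, 400.0, 249.0], 0.57)]
mug [([207.0, 193.0, 259.0, 252.0], 0.81)]
jar [([159.0, 147.0, 196.0, 198.0], 0.59)]
top [432.0, 432.0, 281.0, 219.2] [[0.134, -0.991, 0.002, 0.024], [-0.968, -0.131, -0.215, 0.679], [0.213, 0.026, -0.977, 0.652], [0.0, 0.0, 0.0, 1.0]]
bin [([382.0, 295.0, 514.0, 412.0], 0.56)]
bin_upper [([401.0, 292.0, 512.0, 411.0], 0.72)]
bay [([234.0, 239.0, 345.0, 382.0], 0.81)]
dish [([144.0, 239.0, 231.0, 327.0], 0.81)]
mug [([290.0, 167.0, 332.0, 231.0], 0.8)]
jar [([394.0, 198.0, 451.0, 246.0], 0.61)]
{'time': 0.7, 'joint_positions': array([-1.25059414,  0.33219258, -0.06470765,  1.46009175,  0.02160683,
        1.34989399, -0.08851606]), 'joint_vel': array([ 0.00053064, -0.000175  ,  0.00230468,  0.00065905, -0.00066185,
       -0.00062274,  0.00045897]), 'joint_torque': array([-1.06195835e-04, -6.22883034e+01,  2.47963431e-02, -3.90089357e+01,
       -6.11038785e-02,  3.11817625e-02, -1.40155083e-05]), 'ee_pos': array([0.21006902, 0.58866743, 0.23358413]), 'eef_rot': array([1.70565178e-01, 9.85346394e-01, 5.48892071e-05, 1.12542951e-06]), 'ft_force': array([-0.82250732, -0.07806173, -0.27781181]), 'torque': array([ 0.01209316,  0.01921349, -0.01090433]), 'width': 0.08726818608132131} 0.011
```

View pics/scene0.png

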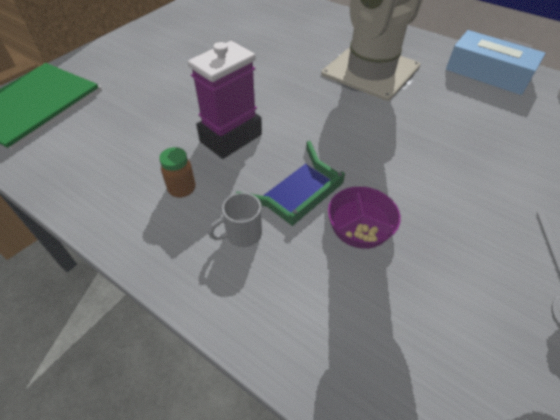

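View pics/top0.png

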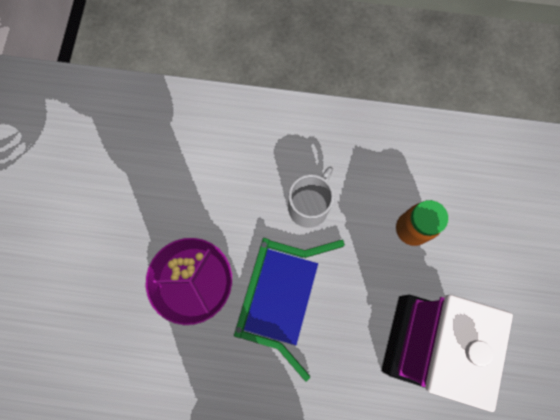

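The top view shows the bay with its stop on the left at about (250,290) and its mouth to the right. The bin is at about (450,350), beyond the mouth, so the push runs roughly along world +y. Next I'll fit the poses.

```bash
cat >> h.py <<'E'
from scipy.optimize import minimize
def box(w,d,z0,z1): return np.array([[sx*w/2,sy*d/2,z] for sx in(-1,1) for sy in(-1,1) for z in(z0,z1)])
def place(P,q):
    c,s=np.cos(q[2]),np.sin(q[2]);return np.c_[q[0]+c*P[:,0]-s*P[:,1],q[1]+s*P[:,0]+c*P[:,1],P[:,2]]
def hullmask(p,P):
    m=np.zeros((420,560),np.uint8);h=cv2.convexHull(proj(p,P).astype(np.float32))
    cv2.fillConvexPoly(m,np.round(h*16).astype(np.int32),1,cv2.LINE_8,4);return m
def masks(p):
    f=p['frame'];hsv=cv2.cvtColor(f,cv2.COLOR_RGB2HSV);H,S,V=[hsv[...,i].astype(int) for i in range(3)]
    return dict(blue=(H>112)&(H<130)&(S>130)&(V>50),purple=(H>138)&(H<165)&(S>100),dark=(V<48),green=(H>50)&(H<85)&(S>110))
PATCH=np.array([[sx*.075,sy*.048,0] for sx in(-1,1) for sy in(-1,1)])
def fit(cost,q0):
    best=None
    for dy in(-.2,0,.2):
        q=np.array(q0)+[0,0,dy]
        sim=np.vstack([q]+[q+e for e in np.diag([.02,.02,.1])])
        s=minimize(cost,q,method='Nelder-Mead',options=dict(initial_simplex=sim,xatol=2e-4,fatol=.5))
        if best is None or s.fun<best.fun: best=s
    return best.x,best.fun
def fitbay(ps,q0):
    B=[masks(p)['blue'] for p in ps]
    return fit(lambda q:sum((hullmask(p,place(PATCH,q))!=b).sum() for p,b in zip(ps,B)),q0)
BAND=box(.136,.096,0,.06);UP=box(.116,.076,.06,.21);LID=box(.124,.084,.21,.226)
def binmask(p,q):
    m=hullmask(p,place(BAND,q));return m
E
python3 - <<'E'
from h import *
ps=[r.camera('scene'),r.camera('top')]
for p in ps:
    m=masks(p); print({k:(int(v.sum())) for k,v in m.items()})
print(back(ps[1],[[281,297]],0),back(ps[0],[[302,188]],0))
q,f=fitbay(ps,[.38,0.,0.]);print('bay',q,f)
for i in(0,1):print('single',fitbay([ps[i]],q))
# bin colours
for p,pts in zip(ps,([[225,130],[220,100],[225,62]],[[400,330],[420,340],[470,330]])):
    hsv=cv2.cvtColor(p['frame'],cv2.COLOR_RGB2HSV)
    print([hsv[v,u].tolist() for u,v in pts])
for i,p in enumerate(ps):
    f=p['frame'].copy(); x=[170,20,290,170] if i==0 else [360,270,530,419]
    cv2.imwrite(f'pics/crop{i}.png',cv2.resize(cv2.cvtColor(f[x[1]:x[3],x[0]:x[2]],cv2.COLOR_RGB2BGR),None,fx=4,fy=4))
E
```

```text
{'blue': 967, 'purple': 5349, 'dark': 1215, 'green': 4527}
{'blue': 4444, 'purple': 7867, 'dark': 2168, 'green': 2703}
[[0.54482177 0.09741394 0.        ]] [[0.53634118 0.09936303 0.        ]]
bay [-0.77349097  0.20586317  1.58831378] 5151.0
single (array([-0.77812437,  0.30896058,  1.68660028]), np.float64(499.0))
single (array([-0.77349097,  0.20586317,  1.38831378]), np.float64(4444.0))
[[150, 109, 70], [152, 108, 73], [160, 4, 197]]
[[130, 43, 18], [152, 204, 50], [4, 9, 188]]
```

View pics/crop0.png

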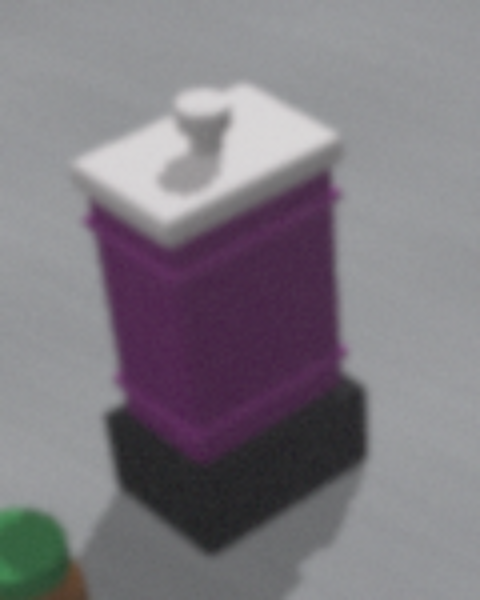

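View pics/crop1.png

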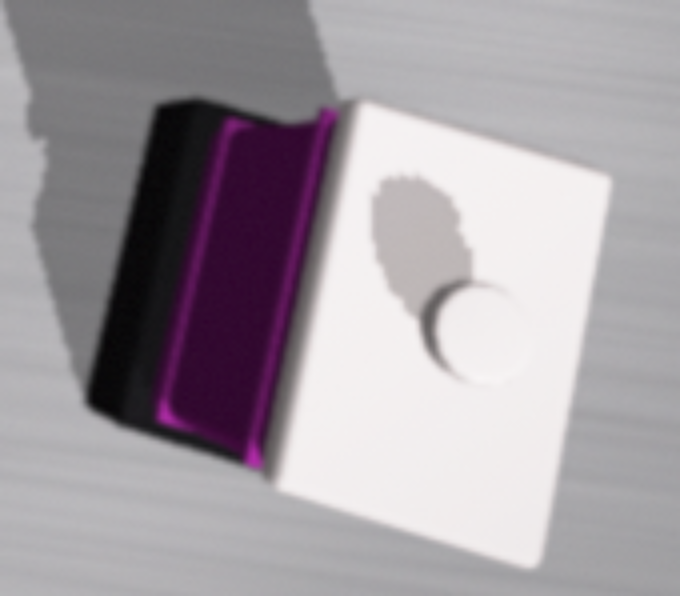

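```bash
cat >> h.py <<'E'
# Bin: corner-based least squares; pts: list of (picture, local point, uv)
from scipy.optimize import least_squares
def fitpts(obs,q0):
    s=least_squares(lambda q:np.concatenate([(proj(p,place(np.array([P]),q))[0]-uv) for p,P,uv in obs]),q0,x_scale=[.1,.1,1.],loss='soft_l1',f_scale=2.)
    return s.x,s.fun.reshape(-1,2)
E
python3 - <<'E'
from h import *
ps=[r.camera('scene'),r.camera('top')]
q,f=fitbay(ps,[.54,0.1,0.]);print('bay',q,f)
for i in(0,1):print('single',fitbay([ps[i]],q))
print(back(ps[1],[[210,282]],0.04),back(ps[1],[[310,190]],.085),back(ps[1],[[430,217]],.1))
E
```

```text
bay [ 0.54670471  0.09677627 -0.15149653] 2887.0
single (array([ 0.53285096,  0.07832154, -0.19217911]), np.float64(2522.0))
single (array([ 0.54763605,  0.09724069, -0.16764028]), np.float64(245.0))
[[0.55205106 0.22069866 0.04      ]] [[0.7235053  0.07258465 0.085     ]] [[ 0.70000159 -0.12527514  0.1       ]]
```

```bash
python3 - <<'E'
from h import *
ps=[r.camera('scene'),r.camera('top')]
S,T=ps
def b(sx,sy,z):return [sx*.068,sy*.048,z]
def l(sx,sy,z):return [sx*.062,sy*.042,z]
sc=lambda u,v:np.array([u/4+170-.4,v/4+20-.4]); tp=lambda u,v:np.array([u/4+360-.4,v/4+270-.4])
oS=[(S,b(1,1,0),sc(210,553)),(S,b(-1,1,0),sc(365,458)),(S,b(1,-1,0),sc(121,487)),(S,b(1,-1,.06),sc(106,413)),(S,b(-1,1,.06),sc(368,385)),
(S,l(1,-1,.226),sc(73,160)),(S,l(-1,1,.226),sc(342,137)),(S,l(-1,-1,.226),sc(246,83))]
oT=[(T,l(1,1,.226),tp(362,98)),(T,l(1,-1,.226),tp(613,176)),(T,l(-1,-1,.226),tp(541,570)),(T,l(-1,1,.226),tp(275,488)),(T,b(1,1,0),tp(156,102)),(T,b(-1,1,0),tp(87,405))]
for o in(oS,oT,oS+oT):
    q,f=fitpts(o,[.5,-.15,-.15]);print(q.round(4),np.round(f,1).tolist())
bay=np.array([.5476,.0972,-.168])
# bay corners in the top picture for check and scene
im=[p['frame'].copy() for p in ps]
for i,p in enumerate(ps):
    for P,qq in((PATCH,bay),(BAND,q),(LID,q)):
        for u,v in proj(p,place(P,qq)): cv2.circle(im[i],(int(round(u*1)),int(round(v))),1,(255,255,0),-1)
    cv2.imwrite(f'pics/ov{i}.png',cv2.cvtColor(im[i],cv2.COLOR_RGB2BGR))
c,s=np.cos(bay[2]),np.sin(bay[2]);d=q[:2]-bay[:2]
print('bin in bay',[c*d[0]+s*d[1],-s*d[0]+c*d[1]],q[2]-bay[2])
E
```

```text
[ 0.499  -0.1465 -0.1654] [[0.4, 1.9], [2.0, 0.3], [-1.2, -0.2], [-1.2, -0.4], [0.6, -0.2], [-1.6, -0.0], [1.2, -0.7], [-0.0, -1.2]]
[ 0.5019 -0.1465 -0.1631] [[-0.7, -1.2], [1.8, -0.9], [1.1, 1.5], [-0.6, 0.3], [-0.2, -0.3], [-1.6, 0.4]]
[ 0.5013 -0.1462 -0.1652] [[-0.1, 2.5], [1.5, 0.8], [-1.7, 0.3], [-1.8, 0.1], [0.1, 0.4], [-2.2, 0.5], [0.6, -0.3], [-0.6, -0.8], [-0.8, -0.7], [1.7, -0.3], [0.7, 2.1], [-1.0, 0.7], [-0.3, -0.0], [-1.9, 0.7]]
bin in bay [np.float64(-0.004938593638171479), np.float64(-0.2477241690593829)] 0.002764267887703953
```

```bash
python3 -c "
import cv2,numpy as np
a=cv2.imread('pics/ov0.png')[30:250,150:410];b=cv2.imread('pics/ov1.png')[220:419,220:530]
cv2.imwrite('pics/ova.png',cv2.resize(a,None,fx=2.6,fy=2.6));cv2.imwrite('pics/ovb.png',cv2.resize(b,None,fx=2.5,fy=2.5))"
```

```text
(no output)
```

View pics/ova.png

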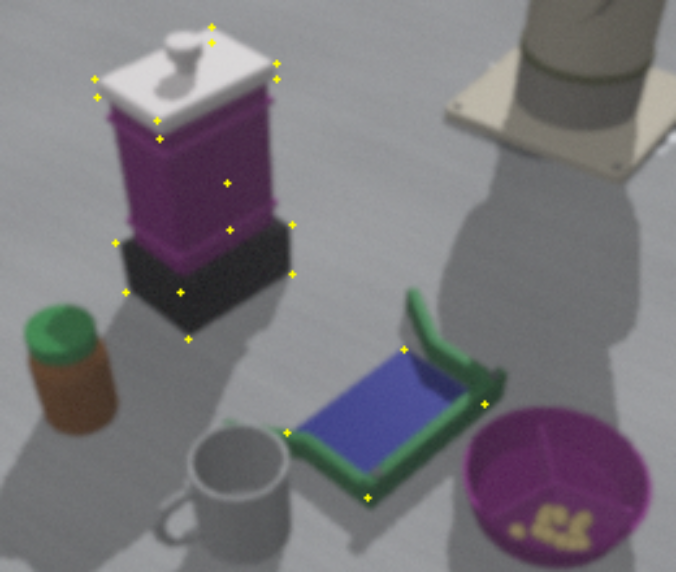

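View pics/ovb.png

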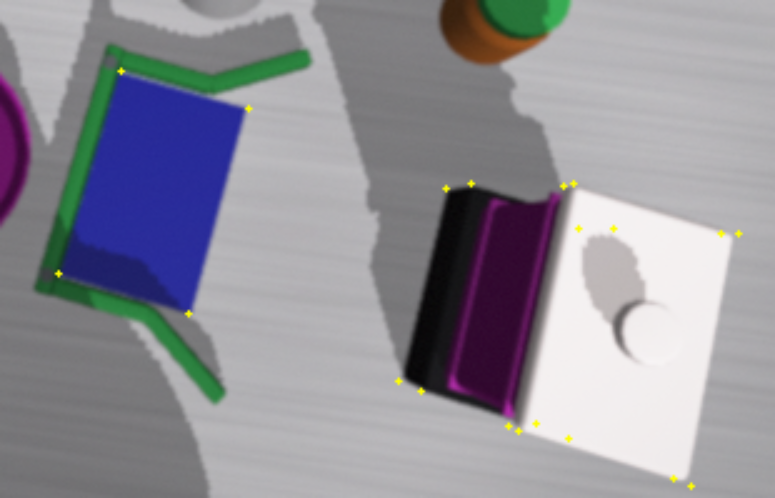

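Bin at about (0.501, -0.146) with yaw -0.165. Bay at about (0.548, 0.097) with yaw -0.168. The bin therefore has to travel about 248 mm along bay +y, with about -5 mm of lateral offset, which is within the play. The gripper body would hit the purple part if the tool were vertical. I'll lean the tool back about 40° and push low with both open fingertips. First I rise, then swing over in an arc.

```bash
python3 -m jog '[[0,0,-3.5,0,0,0,1],[0,0,-3.5,0,0,0,1],[0,0,-3.5,0,0,0,1],[0,0,-3.5,0,0,0,1]]'
python3 -m jog '[[-5.5,0,0,0,0,0.09,1],[-5.5,0,0,0,0,0.09,1],[-5.5,0,0,0,0,0.09,1],[-5.5,0,0,0,0,0.09,1],[-5.5,0,0,0,0,0.09,1],[-5.5,0,0,0,0,0.09,1],[-5.5,0,0,0,0,0.09,1],[-5.5,0,0,0,0,0.09,1],[-5.5,0,0,0,0,0.09,1],[-5.5,0,0,0,0,0.09,1]]'; python3 -c "
from h import *
print(dir(r));s=r.read_state();print(s['joint_positions'].round(3),s['ee_pos'].round(4),s['eef_rot'].round(3))"
```

```text
time: 1.5
ee_pos: [0.2101, 0.5885, 0.3748]
eef_rot: [0.171, 0.985, 0.0, 0.0]
ft_force: [0.0, -0.3, 0.1]
width: 0.0867
time: 2.75
ee_pos: [0.6007, 0.2255, 0.3734]
eef_rot: [0.583, 0.812, 0.0, -0.0]
ft_force: [0.2, 0.2, -0.3]
width: 0.0869
['PlanningError', '__class__', '__delattr__', '__dict__', '__dir__', '__doc__', '__eq__', '__format__', '__ge__', '__getattribute__', '__getstate__', '__gt__', '__hash__', '__init__', '__init_subclass__', '__le__', '__lt__', '__module__', '__ne__', '__new__', '__reduce__', '__reduce_ex__', '__repr__', '__setattr__', '__sizeof__', '__str__', '__subclasshook__', '__weakref__', 'camera', 'close_job', 'read_state', 'search_frame', 'tip_extent']
[-0.657  0.349  0.325  1.174 -0.11   1.636 -0.033] [0.6007 0.2255 0.3734] [ 0.583  0.812  0.    -0.   ]
```

```bash
cat >> h.py <<'E'
from scipy.spatial.transform import Rotation as Ro
YB=-0.168
def goalR(tilt,yaw=YB):
    d=np.array([-np.sin(yaw),np.cos(yaw),0]);x=d;z=np.array([0,0,-1.]);y=np.cross(z,x)
    return Ro.from_matrix(np.c_[x,y,z])*Ro.from_rotvec([0,tilt,0])
def plan(pos,R1,n):
    """constant twist in tool axes: print one row and n"""
    s=r.read_state();R0=Ro.from_quat(s['eef_rot']);w=(R0.inv()*R1).as_rotvec()/n
    # solve constant tool-frame step t: sum R0*exp(w k) t = dp (shift taken before turn)
    A=sum((R0*Ro.from_rotvec(w*k)).as_matrix() for k in range(n))
    t=np.linalg.solve(A,np.array(pos)-s['ee_pos'])*100
    print('n',n,'t cm',t.round(2),'w',w.round(4))
E
python3 -c "
from h import *
plan([.478,-.28,.37],goalR(0),12)"
```

```text
n 12 t cm [-4.13 -1.45  0.03] w [-0.     -0.      0.0411]
```

```bash
python3 -m jog '[[-4.1,-1.4,0,0,0,0.041,1],[-4.1,-1.4,0,0,0,0.041,1],[-4.1,-1.4,0,0,0,0.041,1],[-4.1,-1.4,0,0,0,0.041,1],[-4.1,-1.4,0,0,0,0.041,1],[-4.1,-1.4,0,0,0,0.041,1],[-4.1,-1.4,0,0,0,0.041,1],[-4.1,-1.4,0,0,0,0.041,1],[-4.1,-1.4,0,0,0,0.041,1],[-4.1,-1.4,0,0,0,0.041,1],[-4.1,-1.4,0,0,0,0.041,1],[-4.1,-1.4,0,0,0,0.041,1]]'; python3 -c "
from h import *
s=r.read_state();print(s['joint_positions'].round(3))
plan([.478,-.28,.3],goalR(.65),8)"
```

```text
time: 4.25
ee_pos: [0.4837, -0.2757, 0.3736]
eef_rot: [0.763, 0.646, 0.0, 0.0]
ft_force: [0.3, 0.9, -0.3]
width: 0.0868
[-0.146  0.152  0.674  1.43  -0.095  1.592  0.355]
n 8 t cm [-0.33 -0.06  0.88] w [-0.0001  0.0812  0.0004]
```

```bash
python3 -m jog '[[-0.3,0,0.9,0,0.081,0,1],[-0.3,0,0.9,0,0.081,0,1],[-0.3,0,0.9,0,0.081,0,1],[-0.3,0,0.9,0,0.081,0,1],[-0.3,0,0.9,0,0.081,0,1],[-0.3,0,0.9,0,0.081,0,1],[-0.3,0,0.9,0,0.081,0,1],[-0.3,0,0.9,0,0.081,0,1]]'; python3 -c "
from h import *
s=r.read_state();print(s['joint_positions'].round(3))
plan([.483,-.255,.027],goalR(.65),14)"
```

```text
time: 5.25
ee_pos: [0.484, -0.2774, 0.2988]
eef_rot: [0.723, 0.613, 0.244, -0.207]
ft_force: [0.2, 0.7, -0.0]
width: 0.0868
[ 0.281  0.464  0.661  1.399 -0.746  1.837  0.766]
n 14 t cm [-1.05 -0.03  1.64] w [-0.0001 -0.      0.0002]
```

```bash
python3 -m jog '[[-1.05,0,1.6,0,0,0,1],[-1.05,0,1.6,0,0,0,1],[-1.05,0,1.6,0,0,0,1],[-1.05,0,1.6,0,0,0,1],[-1.05,0,1.6,0,0,0,1],[-1.05,0,1.6,0,0,0,1],[-1.05,0,1.6,0,0,0,1]]'; python3 -c "
from h import *
s=r.read_state();print(s['joint_positions'].round(3))
plan([.483,-.255,.027],goalR(.65),7)
p=r.camera('scene');save(p,'s1.png');p=r.camera('wrist');save(p,'w1.png')"
```

```text
time: 6.12
ee_pos: [0.4854, -0.2683, 0.164]
eef_rot: [0.723, 0.613, 0.243, -0.206]
ft_force: [0.1, 0.3, -1.0]
width: 0.087
[ 0.28   0.562  0.625  1.566 -0.777  1.63   0.905]
n 7 t cm [-1.04 -0.06  1.67] w [-0.0004  0.0003  0.0005]
```

View pics/s1.png

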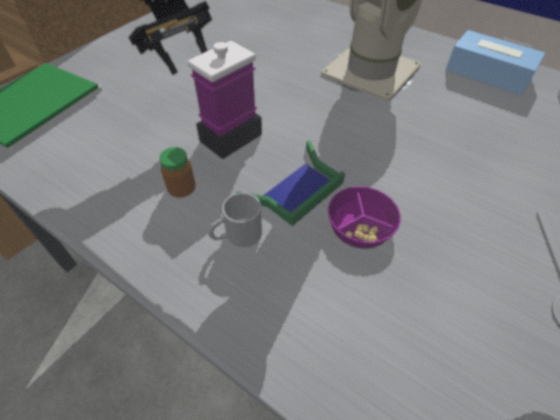

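View pics/w1.png

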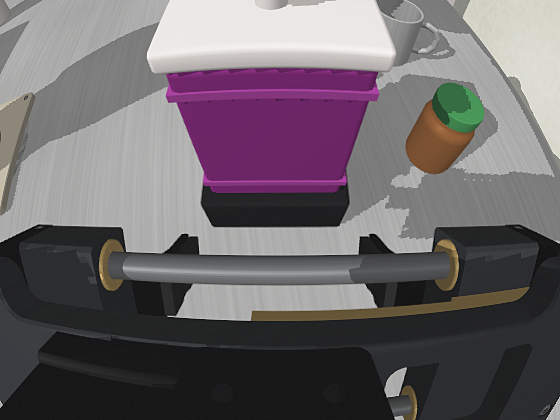

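```bash
python3 -m jog '[[-1.05,0,1.65,0,0,0,1],[-1.05,0,1.65,0,0,0,1],[-1.05,0,1.65,0,0,0,1],[-1.05,0,1.65,0,0,0,1],[-1.05,0,1.65,0,0,0,1],[-1.05,0,1.65,0,0,0,1]]'; python3 -c "
from h import *
p=r.camera('wrist');s=r.read_state();T=p['camera_from_world'];o=-T[:3,:3].T@T[:3,3];R0=Ro.from_quat(s['eef_rot'])
print('cam',o,'tool',R0.inv().apply(o-s['ee_pos']),s['joint_positions'].round(3))
plan([.485,-.240,.027],goalR(.65),3)
save(p,'w2.png')"
```

```text
time: 6.98
ee_pos: [0.4869, -0.2589, 0.047]
eef_rot: [0.723, 0.613, 0.243, -0.206]
ft_force: [0.6, 0.6, -0.4]
width: 0.0868
cam [ 0.481085   -0.2979876   0.20688018] tool [ 0.06594344  0.00115493 -0.15367281] [ 0.302  0.701  0.571  1.646 -0.848  1.467  1.026]
n 3 t cm [ 0.11 -0.13  0.82] w [-0.0017  0.0003  0.0005]
```

View pics/w2.png

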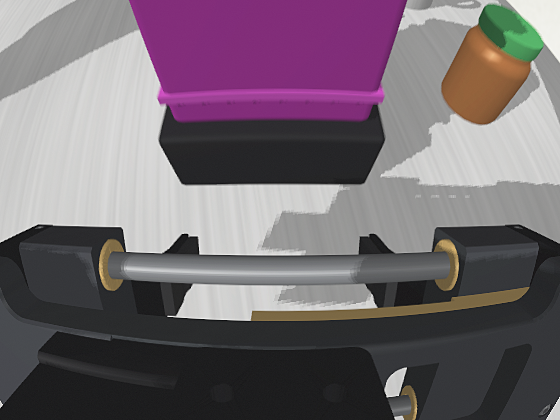

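```bash
python3 -m jog '[[-0.6,-0.2,0.8,0,0,0,1],[-0.6,-0.2,0.8,0,0,0,1],[0.8,0,0.6,0,0,0,1],[0.8,0,0.6,0,0,0,1],[0.8,0,0.6,0,0,0,1],[0.8,0,0.6,0,0,0,1]]'; python3 -c "
from h import *
p=r.camera('wrist');save(p,'w3.png');s=r.read_state();print(s['joint_positions'].round(3),(goalR(.65).inv()*Ro.from_quat(s['eef_rot'])).as_rotvec().round(4))
save(r.camera('scene'),'s3.png')"
```

```text
time: 7.78
ee_pos: [0.4899, -0.2179, 0.0289]
eef_rot: [0.723, 0.613, 0.243, -0.206]
ft_force: [-0.3, -0.9, -0.1]
width: 0.0872
[ 0.246  0.674  0.552  1.725 -0.87   1.397  1.019] [ 0.0031 -0.0007 -0.005 ]
```

View pics/w3.png

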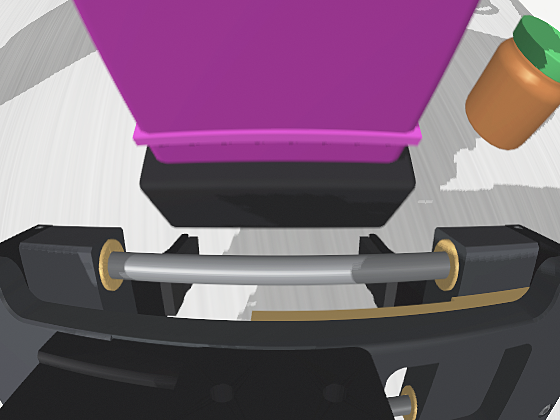

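View pics/s3.png

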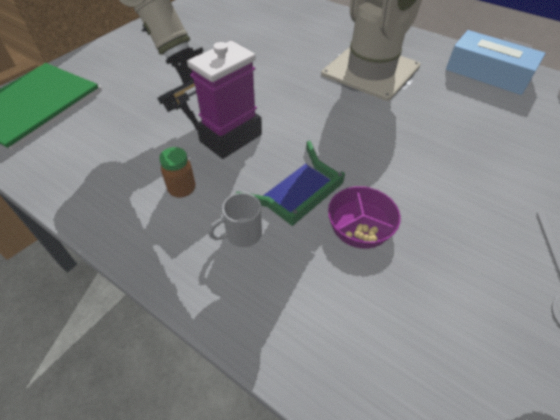

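```bash
python3 -m jog '[[-0.24,0,0.32,0,0,0,1],[0.4,0,0.3,0,0,0,1],[0.4,0,0.3,0,0,0,1]]';python3 -m jog '[[0.4,0,0.3,0,0,0,1],[0.4,0,0.3,0,0,0,1],[0.4,0,0.3,0,0,0,1]]'
```

```text
time: 8.25
ee_pos: [0.4911, -0.2089, 0.0244]
eef_rot: [0.723, 0.613, 0.243, -0.206]
ft_force: [0.4, -0.2, -0.2]
width: 0.087
time: 8.62
ee_pos: [0.4934, -0.196, 0.0246]
eef_rot: [0.724, 0.613, 0.242, -0.204]
ft_force: [-1.5, -6.5, -0.6]
width: 0.0872
```

```bash
python3 -m jog '[[0.4,0,0.3,0,0,0,1],[0.48,0,0.36,0,0,0,1],[0.6,0,0.45,0,0,0,1],[0.6,0,0.45,0,0,0,1],[0.6,0,0.45,0,0,0,1],[0.6,0,0.45,0,0,0,1],[0.6,0,0.45,0,0,0,1],[0.48,0,0.36,0,0,0,1],[0.32,0,0.24,0,0,0,1]]';python3 -c "
from h import *
p=r.camera('wrist');save(p,'w4.png');s=r.read_state();print(s['joint_positions'].round(3),(goalR(.65).inv()*Ro.from_quat(s['eef_rot'])).as_rotvec().round(4))
save(r.camera('scene'),'s4.png');save(r.camera('top'),'t4.png')"
```

```text
time: 9.75
ee_pos: [0.503, -0.1379, 0.0247]
eef_rot: [0.724, 0.613, 0.242, -0.205]
ft_force: [-0.1, -7.2, -2.5]
width: 0.0873
[ 0.126  0.599  0.522  1.838 -0.904  1.292  0.95 ] [ 0.0014 -0.0043 -0.0026]
```

View pics/w4.png

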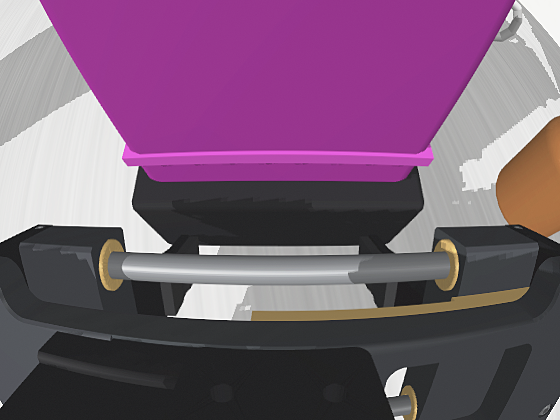

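View pics/s4.png

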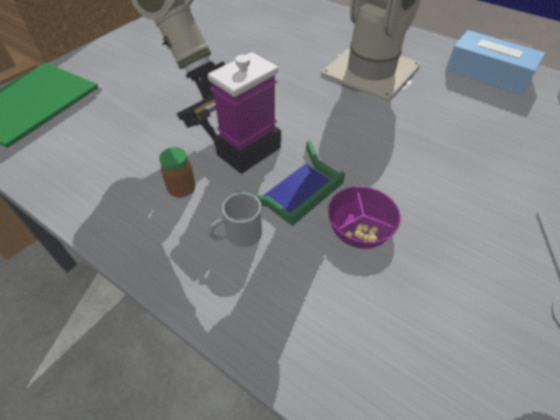

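View pics/t4.png

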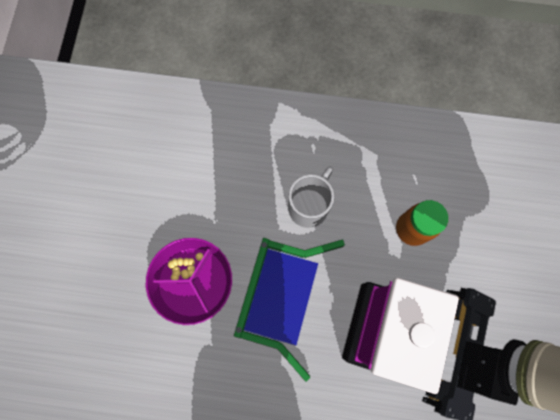

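```bash
python3 -m jog '[[0.4,0,0.3,0,0,0,1],[0.56,0.05,0.42,0,0,0,1],[0.64,0.05,0.48,0,0,0,1],[0.64,0.05,0.48,0,0,0,1],[0.64,0.05,0.48,0,0,0,1],[0.64,0.05,0.48,0,0,0,1],[0.64,0.05,0.48,0,0,0,1],[0.64,0.05,0.48,0,0,0,1],[0.64,0.05,0.48,0,0,0,1],[0.64,0.05,0.48,0,0,0,1],[0.56,0,0.42,0,0,0,1],[0.4,0,0.3,0,0,0,1]]';python3 -c "
from h import *
p=r.camera('wrist');save(p,'w5.png');s=r.read_state();print(s['joint_positions'].round(3),(goalR(.65).inv()*Ro.from_quat(s['eef_rot'])).as_rotvec().round(4))
save(r.camera('scene'),'s5.png');save(r.camera('top'),'t5.png')"; python3 -c "
import cv2,numpy as np
a=cv2.imread('pics/s5.png')[30:250,150:410];b=cv2.imread('pics/t5.png')[220:419,220:530]
cv2.imwrite('pics/s5c.png',cv2.resize(a,None,fx=2.6,fy=2.6));cv2.imwrite('pics/t5c.png',cv2.resize(b,None,fx=2.5,fy=2.5))"
```

```text
time: 11.4
ee_pos: [0.5217, -0.0508, 0.0249]
eef_rot: [0.723, 0.613, 0.242, -0.206]
ft_force: [-0.4, -5.1, -3.5]
width: 0.087
[-0.003  0.538  0.476  1.915 -0.95   1.191  0.854] [ 0.0028 -0.0024 -0.003 ]
```

View pics/s5c.png

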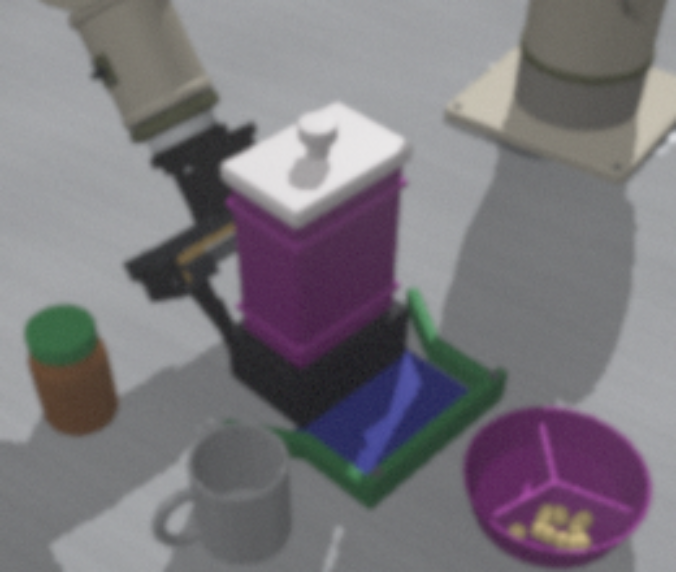

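View pics/t5c.png

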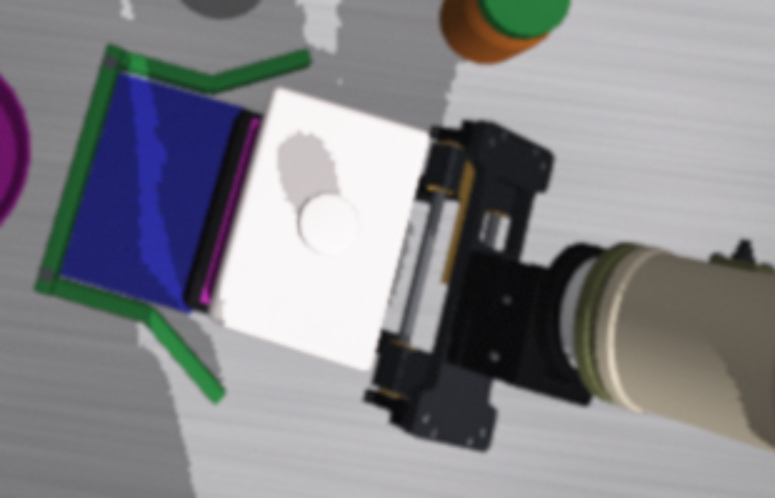

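The bin is upright and square in the mouth, with its band front at the patch edge. About 88 mm remain.

```bash
python3 -m jog '[[0.4,0,0.3,0,0,0,1],[0.56,0,0.42,0,0,0,1],[0.64,0,0.48,0,0,0,1],[0.64,0,0.48,0,0,0,1],[0.64,0,0.48,0,0,0,1],[0.64,0,0.48,0,0,0,1],[0.64,0,0.48,0,0,0,1],[0.56,0,0.42,0,0,0,1],[0.4,0,0.3,0,0,0,1]]';python3 -m jog '[[0.24,0,0.18,0,0,0,1],[0.24,0,0.18,0,0,0,1],[0.24,0,0.18,0,0,0,1]]';python3 -c "
from h import *
p=r.camera('wrist');save(p,'w6.png');s=r.read_state();print(s['joint_positions'].round(3),(goalR(.65).inv()*Ro.from_quat(s['eef_rot'])).as_rotvec().round(4))
save(r.camera('scene'),'s6.png');save(r.camera('top'),'t6.png')"; python3 -c "
import cv2,numpy as np
a=cv2.imread('pics/s6.png')[30:250,150:410];b=cv2.imread('pics/t6.png')[220:419,220:530]
cv2.imwrite('pics/s6c.png',cv2.resize(a,None,fx=2.6,fy=2.6));cv2.imwrite('pics/t6c.png',cv2.resize(b,None,fx=2.5,fy=2.5))"
```

```text
time: 12.68
ee_pos: [0.5323, 0.0124, 0.0254]
eef_rot: [0.723, 0.613, 0.243, -0.206]
ft_force: [-0.7, -5.4, -3.7]
width: 0.0868
time: 13.05
ee_pos: [0.5337, 0.0212, 0.0254]
eef_rot: [0.723, 0.613, 0.243, -0.206]
ft_force: [0.2, -4.8, -3.9]
width: 0.087
[-0.107  0.497  0.433  1.96  -0.99   1.105  0.771] [ 0.0027 -0.0021 -0.003 ]
```

View pics/s6c.png

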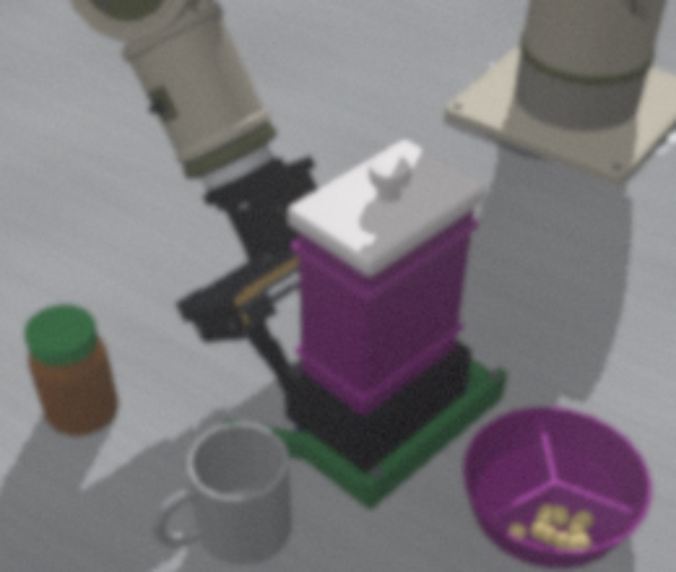

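View pics/t6c.png

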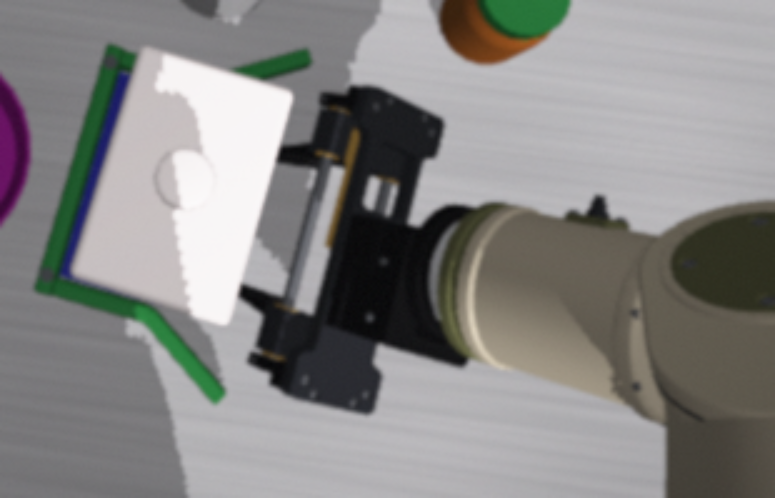

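About 12 mm of patch still shows, and the bin is centred. I'll creep in while watching the force.

```bash
python3 -m jog '[[0.24,0,0.18,0,0,0,1],[0.24,0,0.18,0,0,0,1]]';python3 -m jog '[[0.24,0,0.18,0,0,0,1],[0.16,0,0.12,0,0,0,1]]'; python3 -m jog '[[0.16,0,0.12,0,0,0,1]]'
```

```text
time: 13.45
ee_pos: [0.5349, 0.027, 0.0256]
eef_rot: [0.723, 0.613, 0.243, -0.206]
ft_force: [-1.4, -5.8, -2.5]
width: 0.0869
time: 13.7
ee_pos: [0.5357, 0.0321, 0.0256]
eef_rot: [0.723, 0.613, 0.243, -0.206]
ft_force: [-0.5, -5.1, -2.9]
width: 0.0867
time: 13.82
ee_pos: [0.536, 0.034, 0.0256]
eef_rot: [0.723, 0.613, 0.243, -0.206]
ft_force: [-0.5, -5.6, -3.3]
width: 0.0866
```

```bash
for i in 1 ; do python3 -m jog '[[0.12,0,0.09,0,0,0,1]]'; python3 -m jog '[[0.12,0,0.09,0,0,0,1]]'; python3 -m jog '[[0.12,0,0.09,0,0,0,1]]'; done
```

```text
time: 13.95
ee_pos: [0.5363, 0.0355, 0.0256]
eef_rot: [0.723, 0.613, 0.243, -0.206]
ft_force: [-0.9, -7.2, -3.2]
width: 0.087
time: 14.08
ee_pos: [0.5367, 0.0358, 0.0255]
eef_rot: [0.724, 0.613, 0.242, -0.205]
ft_force: [-1.0, -13.1, -0.6]
width: 0.087
time: 14.2
ee_pos: [0.537, 0.0361, 0.0255]
eef_rot: [0.724, 0.613, 0.242, -0.204]
ft_force: [-3.7, -16.7, 1.0]
width: 0.0869
```

```bash
python3 -m jog '[[0.12,0,0.09,0,0,0,1]]'; python3 -m jog '[[0.12,0,0.09,0,0,0,1]]'; python3 -m jog '[[0.08,0,0.06,0,0,0,1],[0,0,0,0,0,0,1]]'
python3 -c "
from h import *
save(r.camera('scene'),'s7.png');save(r.camera('top'),'t7.png')"; python3 -c "
import cv2,numpy as np
a=cv2.imread('pics/s7.png')[30:250,150:410];b=cv2.imread('pics/t7.png')[220:419,220:530]
cv2.imwrite('pics/s7c.png',cv2.resize(a,None,fx=2.6,fy=2.6));cv2.imwrite('pics/t7c.png',cv2.resize(b,None,fx=2.5,fy=2.5))"
```

```text
time: 14.32
ee_pos: [0.5372, 0.0363, 0.0255]
eef_rot: [0.724, 0.613, 0.242, -0.203]
ft_force: [-5.6, -22.2, 3.7]
width: 0.0869
time: 14.45
ee_pos: [0.5375, 0.0366, 0.0254]
eef_rot: [0.725, 0.612, 0.242, -0.203]
ft_force: [-6.8, -27.3, 6.1]
width: 0.087
time: 14.7
ee_pos: [0.5376, 0.0366, 0.0254]
eef_rot: [0.725, 0.612, 0.242, -0.202]
ft_force: [-6.0, -26.3, 6.0]
width: 0.087
```

View pics/s7c.png

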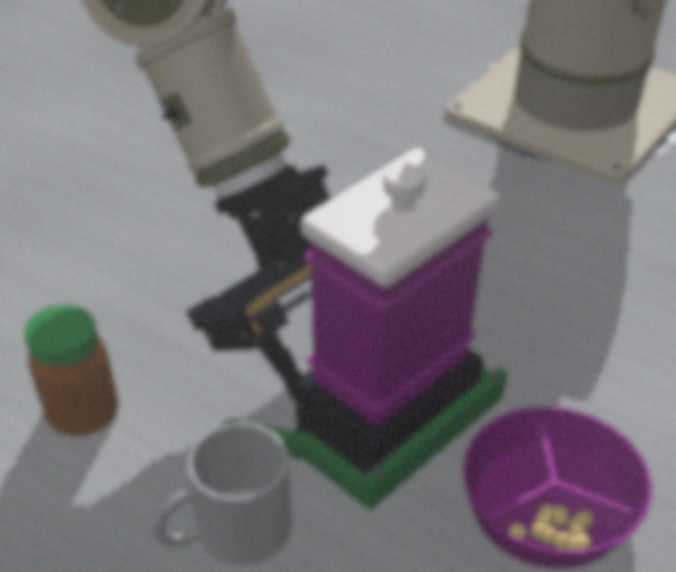

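View pics/t7c.png

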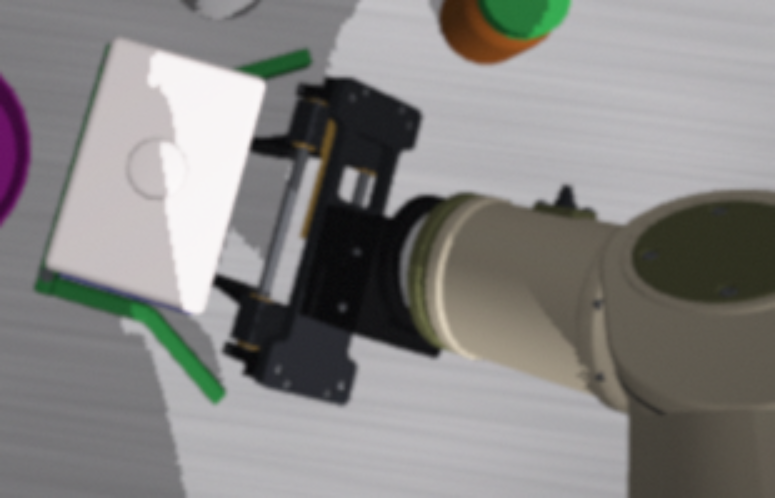

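The bin is flat on the end stop at 27 N, and the TCP is at bay y ≈ -61 mm where home predicts -62. Backing straight off.

```bash
python3 -m jog '[[-0.24,0,-0.18,0,0,0,1],[-0.4,0,-0.3,0,0,0,1],[-0.8,0,-0.6,0,0,0,1],[-1.6,0,-1.2,0,0,0,1],[-1.6,0,-1.2,0,0,0,1],[-1.6,0,-1.2,0,0,0,1],[-1.6,0,-1.2,0,0,0,1],[-1.6,0,-1.2,0,0,0,1]]'
python3 -m jog '[[-0.9,0,-2.5,0,0,0,1],[-0.9,0,-2.5,0,0,0,1],[-0.9,0,-2.5,0,0,0,1],[-0.9,0,-2.5,0,0,0,1],[0,0,0,0,0,0,1],[0,0,0,0,0,0,1]]'
python3 -c "
from h import *
p=r.camera('scene');save(p,'s8.png');t=r.camera('top');save(t,'t8.png');save(r.camera('wrist'),'w8.png');print(r.read_state()['joint_positions'].round(2))
q=np.array([.5476,.0972,-.168])
for p,n in((p,'s8c'),(t,'t8c')):
    im=cv2.cvtColor(p['frame'],cv2.COLOR_RGB2BGR);x,y,w,h=(200,40,220,200) if n[0]=='s' else (210,200,300,219)
    im=cv2.resize(im[y:y+h,x:x+w],None,fx=2.6,fy=2.6)
    for B in(BAND,LID):
        for u,v in proj(p,place(B,q)): cv2.circle(im,(int((u-x+.5)*2.6),int((v-y+.5)*2.6)),2,(0,255,255),-1)
    cv2.imwrite(f'pics/{n}.png',im)
"
```

```text
time: 15.8
ee_pos: [0.5179, -0.075, 0.0252]
eef_rot: [0.723, 0.613, 0.243, -0.206]
ft_force: [-0.1, -0.6, -0.1]
width: 0.0869
time: 16.55
ee_pos: [0.5035, -0.1608, 0.0827]
eef_rot: [0.723, 0.613, 0.243, -0.206]
ft_force: [0.9, -0.2, -0.1]
width: 0.087
[ 0.13  0.54  0.56  1.78 -0.84  1.39  0.89]
```

View pics/s8c.png

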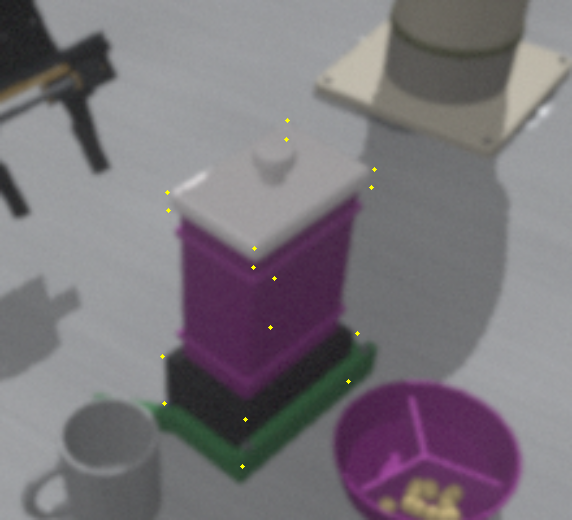

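View pics/t8c.png

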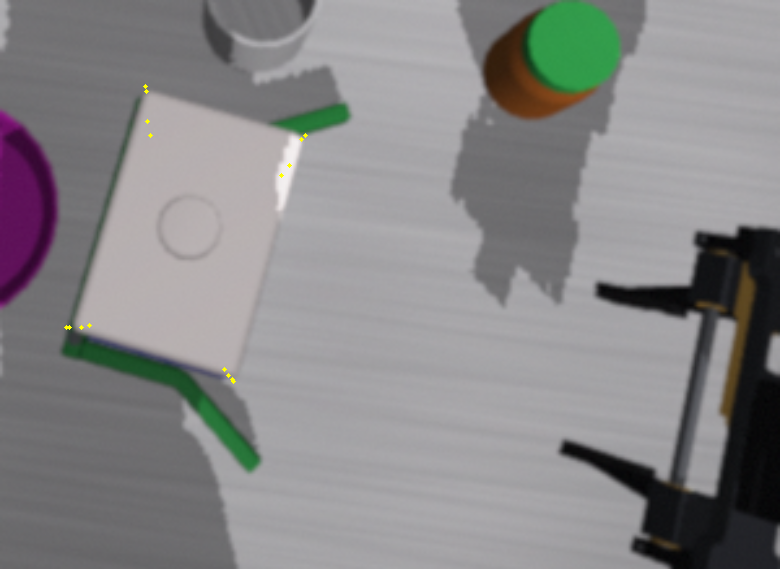

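View pics/w8.png

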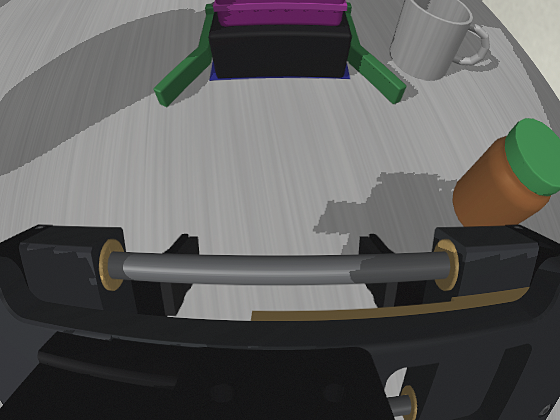

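The bin is upright and square in the bay. A thin uniform blue strip still shows at the band's rear edge in the wrist view, at about (280,78). I'll measure it.

```bash
python3 -c "
from h import *
p=r.camera('wrist');s=r.read_state();f=p['frame']
T=np.array(p['camera_from_world']);R=T[:3,:3];o=-R.T@T[:3,3]
def bk(u,v,z=0):
    a=np.array([(u-p['cx'])/p['fx'],(v-p['cy'])/p['fy']]);th=np.hypot(*a);d=np.r_[a/th*np.sin(th),np.cos(th)]@R
    return o+d*(z-o[2])/d[2]
bay=np.array([.5476,.0972,-.168]);c,sn=np.cos(bay[2]),np.sin(bay[2])
def tb(P): d=P[:2]-bay[:2];return np.round(1000*np.array([c*d[0]+sn*d[1],-sn*d[0]+c*d[1]]),1)
for u in(220,250,280,310,340):
    col=f[66:90,u].astype(int);b=[66+i for i in range(24) if col[i,2]>col[i,0]+30 and col[i,2]>col[i,1]+30]
    print(u,b,[tb(bk(u,v)) for v in (b[0]-.5,b[-1]+.5)] if b else col.tolist())
cv2.imwrite('pics/w9.png',cv2.cvtColor(cv2.resize(f[0:120,140:420],None,fx=2.8,fy=2.8,interpolation=0),cv2.COLOR_RGB2BGR))
"
```

```text
220 [78, 79] [array([-63.4, -45.3]), array([-63. , -48.5])]
250 [77, 78] [array([-31.2, -45.3]), array([-31. , -48.4])]
280 [77] [array([  0.5, -45.6]), array([  0.5, -47.2])]
310 [77] [array([ 32.3, -44.9]), array([ 32.2, -46.4])]
340 [78] [array([ 64.6, -44.5]), array([ 64.4, -46.1])]
```

View pics/w9.png

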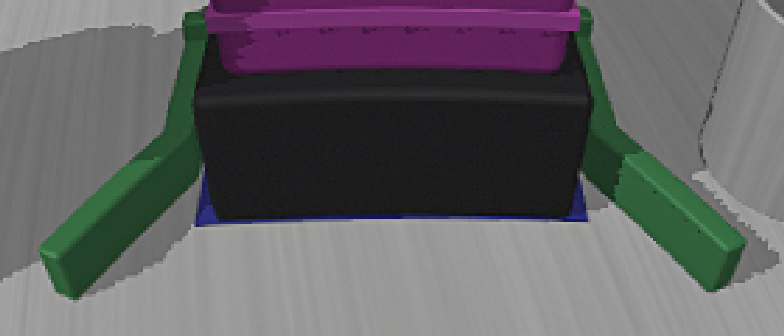

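```bash
python3 -c "
from h import *
# bay yaw from initial top and scene pictures
t=r.camera('top');s=r.camera('scene');w=r.camera('wrist')
for p,n,roi in((t,'top0',(230,230,350,390)),(s,'scene0',(250,130,350,230))):
    f=cv2.cvtColor(cv2.imread(f'pics/{n}.png'),cv2.COLOR_BGR2RGB);p=dict(p);p['frame']=f
    hsv=cv2.cvtColor(f,cv2.COLOR_RGB2HSV);m=np.zeros((420,560),bool);x0,y0,x1,y1=roi
    m[y0:y1,x0:x1]=((hsv[...,0]>108)&(hsv[...,0]<132)&(hsv[...,1]>90))[y0:y1,x0:x1]
    cs=max(cv2.findContours(m.astype(np.uint8),0,1)[0],key=cv2.contourArea)
    W=back(p,cs[:,0].astype(float),0)[:,:2].astype(np.float32)*1000
    print(n,cv2.minAreaRect(W))
# wrist subpixel lines
p=w;f=p['frame'].astype(float);T=np.array(p['camera_from_world']);R=T[:3,:3];o=-R.T@T[:3,3]
def bk(u,v,z=0):
    a=np.array([(u-p['cx'])/p['fx'],(v-p['cy'])/p['fy']]);th=np.hypot(*a);d=np.r_[a/th*np.sin(th),np.cos(th)]@R
    return o+d*(z-o[2])/d[2]
A=[];B=[]
for u in range(222,340,2):
    g=f[:,u,0]; bl=f[:,u,2]-f[:,u,0]
    # outer edge: red channel 50% crossing from dark to bench
    v=next(v for v in range(70,95) if g[v]<90 and g[v+1]>=90);A.append(bk(u,v+(90-g[v])/(g[v+1]-g[v]))[:2])
    k=next((v for v in range(66,90) if bl[v]<30 and bl[v+1]>=30),None)
    if k: B.append(bk(u,k+(30-bl[k])/(bl[k+1]-bl[k]))[:2])
for n,L in(('patch edge',A),('band edge',B)):
    L=np.array(L);c=np.polyfit(L[:,0]-.54,L[:,1],1);print(n,len(L),'yaw',np.arctan(c[0]).round(4),'y at mid',c[1].round(4),'rms',np.std(L[:,1]-np.polyval(c,L[:,0]-.54)).round(5))
"
```

```text
top0 ((546.8547973632812, 97.37637329101562), (95.43539428710938, 150.4969940185547), 81.68104553222656)
scene0 ((538.5394287109375, 88.78445434570312), (75.78668975830078, 139.03744506835938), 81.81128692626953)
patch edge 59 yaw -0.1456 y at mid 0.0507 rms 0.00017
band edge 59 yaw -0.1526 y at mid 0.053 rms 0.00025
```

Both cameras give a bay yaw of about -0.145. My tool pushed at -0.168, and the bin was squared by the stop to about -0.152. That could leave up to about 1 mm of gap at one corner, so I'll push again with the fingers squared to the bay.

```bash
python3 -c "
from h import *
plan([.5206,-.083,.0255],goalR(.65,-.1456),6)"
```

```text
n 6 t cm [0.48 0.08 1.57] w [ 0.0018  0.0003 -0.0024]
```

```bash
python3 -m jog '[[0.48,0.08,1.57,0.0018,0,-0.0024,1],[0.48,0.08,1.57,0.0018,0,-0.0024,1],[0.48,0.08,1.57,0.0018,0,-0.0024,1],[0.48,0.08,1.57,0.0018,0,-0.0024,1],[0.48,0.08,1.57,0.0018,0,-0.0024,1],[0.48,0.08,1.57,0.0018,0,-0.0024,1],[0,0,0,0,0,0,1]]'; python3 -c "
from h import *
s=r.read_state();print((goalR(.65,-.1456).inv()*Ro.from_quat(s['eef_rot'])).as_rotvec().round(4))
plan([.5355,.018,.0255],goalR(.65,-.1456),7)"
```

```text
time: 17.77
ee_pos: [0.5205, -0.0817, 0.0248]
eef_rot: [0.717, 0.62, 0.241, -0.209]
ft_force: [-0.0, 0.5, 0.6]
width: 0.0869
[ 0.0019 -0.0011 -0.0005]
n 7 t cm [1.15 0.01 0.86] w [-0.0003  0.0002  0.0001]
```

```bash
python3 -m jog '[[1.15,0,0.86,0,0,0,1],[1.15,0,0.86,0,0,0,1],[1.15,0,0.86,0,0,0,1],[1.15,0,0.86,0,0,0,1],[1.15,0,0.86,0,0,0,1],[1.15,0,0.86,0,0,0,1],[0.8,0,0.6,0,0,0,1]]'; python3 -m jog '[[0.4,0,0.3,0,0,0,1],[0.32,0,0.24,0,0,0,1],[0.24,0,0.18,0,0,0,1]]'; python3 -m jog '[[0.24,0,0.18,0,0,0,1],[0.24,0,0.18,0,0,0,1]]'
```

```text
time: 18.65
ee_pos: [0.5348, 0.013, 0.0261]
eef_rot: [0.717, 0.62, 0.241, -0.208]
ft_force: [0.0, -0.5, 0.7]
width: 0.087
time: 19.02
ee_pos: [0.5366, 0.0235, 0.026]
eef_rot: [0.718, 0.619, 0.241, -0.208]
ft_force: [-0.6, 0.2, -0.2]
width: 0.0872
time: 19.27
ee_pos: [0.5374, 0.0296, 0.0261]
eef_rot: [0.717, 0.62, 0.241, -0.208]
ft_force: [0.3, -0.5, -0.0]
width: 0.087
```

```bash
python3 -m jog '[[0.16,0,0.12,0,0,0,1],[0.16,0,0.12,0,0,0,1]]'; python3 -m jog '[[0.16,0,0.12,0,0,0,1]]';python3 -m jog '[[0.16,0,0.12,0,0,0,1]]';python3 -m jog '[[0.16,0,0.12,0,0,0,1]]'
```

```text
time: 19.52
ee_pos: [0.538, 0.0337, 0.0261]
eef_rot: [0.717, 0.62, 0.241, -0.208]
ft_force: [-0.0, 0.3, -0.5]
width: 0.0871
time: 19.65
ee_pos: [0.5383, 0.0355, 0.0261]
eef_rot: [0.718, 0.62, 0.241, -0.208]
ft_force: [-0.9, -3.4, -0.2]
width: 0.087
time: 19.77
ee_pos: [0.5386, 0.0361, 0.0259]
eef_rot: [0.718, 0.619, 0.241, -0.207]
ft_force: [-3.1, -8.7, 4.2]
width: 0.0869
time: 19.9
ee_pos: [0.539, 0.0366, 0.0259]
eef_rot: [0.719, 0.619, 0.24, -0.206]
ft_force: [-5.3, -16.1, 5.7]
width: 0.0872
```

```bash
python3 -m jog '[[0.16,0,0.12,0,0,0,1]]';python3 -m jog '[[0.16,0,0.12,0,0,0,1],[0,0,0,0,0,0,1]]'; python3 -c "
from h import *
s=r.read_state();print((goalR(.65,-.1456).inv()*Ro.from_quat(s['eef_rot'])).as_rotvec().round(4),s['torque'].round(2))"
```

```text
time: 20.02
ee_pos: [0.5391, 0.0368, 0.0259]
eef_rot: [0.719, 0.619, 0.24, -0.206]
ft_force: [-8.9, -22.9, 11.5]
width: 0.0869
time: 20.27
ee_pos: [0.5391, 0.0369, 0.0258]
eef_rot: [0.72, 0.618, 0.24, -0.205]
ft_force: [-11.1, -25.1, 12.5]
width: 0.087
[-0.0048 -0.0088  0.0041] [-3.46  2.12  1.58]
```

```bash
python3 -m jog '[[-0.24,0,-0.18,0,0,0,1],[-0.4,0,-0.3,0,0,0,1],[-0.8,0,-0.6,0,0,0,1],[-1.6,0,-1.2,0,0,0,1],[-1.6,0,-1.2,0,0,0,1],[-1.2,0,-0.9,0,0,0,1],[0,0,-1.5,0,0,0,1],[0,0,0,0,0,0,1],[0,0,0,0,0,0,1]]'; cat > look.py <<'E'
from h import *
import sys
p=r.camera('wrist');f=p['frame'].astype(float);T=np.array(p['camera_from_world']);R=T[:3,:3];o=-R.T@T[:3,3]
def pw(X):
    c=R@np.array(X)+T[:3,3];h=np.hypot(c[0],c[1]);th=np.arctan2(h,c[2]);return [p['cx']+p['fx']*th*c[0]/h,p['cy']+p['fy']*th*c[1]/h]
q=[.547,.0974,-.1456]
print(np.round([pw(X) for X in place(BAND,q)[[0,4]]],1))
save(p,sys.argv[1])
E
python3 look.py w10.png
```

```text
time: 21.4
ee_pos: [0.5276, -0.037, 0.0381]
eef_rot: [0.717, 0.62, 0.241, -0.208]
ft_force: [-0.2, -0.2, -0.2]
width: 0.0867
[[185.4 155.6]
 [369.2 155.6]]
```

View pics/w10.png

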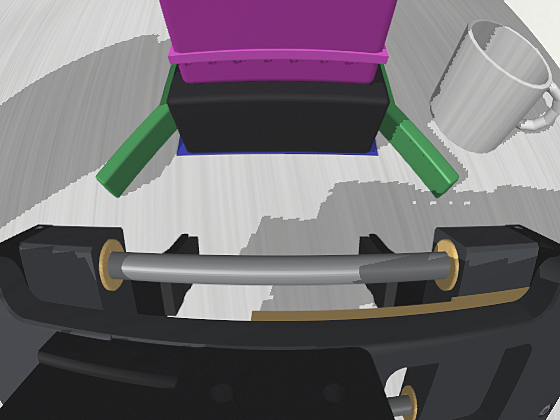

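```bash
cat > meas.py <<'E'
from h import *
p=r.camera('wrist');f=p['frame'].astype(float);T=np.array(p['camera_from_world']);R=T[:3,:3];o=-R.T@T[:3,3]
def bk(u,v,z=0):
    a=np.array([(u-p['cx'])/p['fx'],(v-p['cy'])/p['fy']]);th=np.hypot(*a);d=np.r_[a/th*np.sin(th),np.cos(th)]@R
    return o+d*(z-o[2])/d[2]
A=[];B=[]
for u in range(196,362,2):
    g=f[:,u,0]; bl=f[:,u,2]-f[:,u,0]
    v=next((v for v in range(145,170) if g[v]<90 and g[v+1]>=90),None)
    k=next((v for v in range(140,165) if bl[v]<30 and bl[v+1]>=30),None)
    if v and k: A.append(bk(u,v+(90-g[v])/(g[v+1]-g[v]))[:2]);B.append(bk(u,k+(30-bl[k])/(bl[k+1]-bl[k]))[:2])
for n,L in(('patch edge',A),('band edge',B)):
    L=np.array(L);c=np.polyfit(L[:,0]-.54,L[:,1],1);print(n,len(L),'yaw',np.arctan(c[0]).round(4),'y mid',c[1].round(4),'rms',np.std(L[:,1]-np.polyval(c,L[:,0]-.54)).round(5))
cv2.imwrite('pics/w11.png',cv2.cvtColor(cv2.resize(p['frame'][60:190,150:410],None,fx=3,fy=3,interpolation=0),cv2.COLOR_RGB2BGR))
E
python3 meas.py
```

```text
patch edge 83 yaw -0.1465 y mid 0.0508 rms 0.00013
band edge 83 yaw -0.1481 y mid 0.0528 rms 0.0001
```

View pics/w11.png

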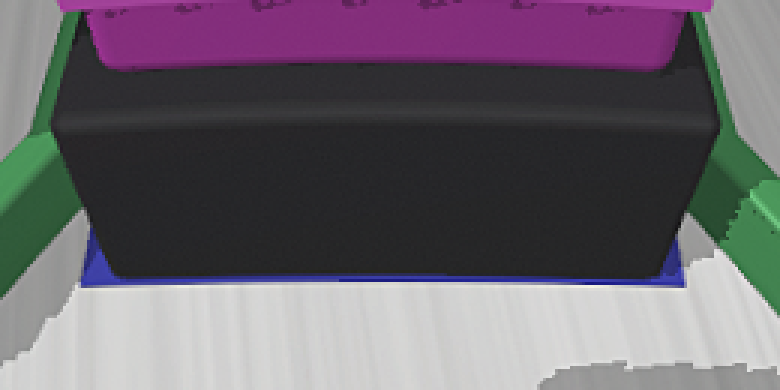

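The band and patch edges are now parallel within 0.002 rad, with a uniform strip of about 2 mm left by the rounded lower edge. I'll clear away and do a last check.

```bash
python3 -m jog '[[-1.6,0,-2,0,0,0,1],[-1.6,0,-2,0,0,0,1],[-1.6,0,-2,0,0,0,1],[-1.6,0,-2,0,0,0,1],[0,0,-2,0,0,0,1],[0,0,-2,0,0,0,1],[0,0,0,0,0,0,1],[0,0,0,0,0,0,1]]'; python3 -c "
from h import *
p=r.camera('scene');save(p,'s12.png')
for n in('scene','top'):
    p=r.camera(n)
    for t in('dish','mug','jar'): print(n,t,[np.round(d['rect']).tolist() for d in r.search_frame(p,t)[:1]])
"
```

```text
time: 22.5
ee_pos: [0.5096, -0.1589, 0.0948]
eef_rot: [0.717, 0.62, 0.241, -0.208]
ft_force: [-0.5, -0.7, -0.9]
width: 0.0869
scene dish [[329.0, 186.0, 401.0, 250.0]]
scene mug [[208.0, 195.0, 260.0, 248.0]]
scene jar [[158.0, 148.0, 198.0, 199.0]]
top dish [[145.0, 239.0, 230.0, 327.0]]
top mug [[289.0, 167.0, 334.0, 230.0]]
top jar [[394.0, 201.0, 450.0, 245.0]]
```

View pics/s12.png

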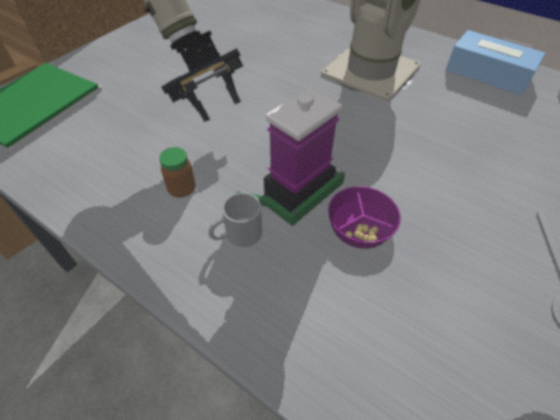

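The bin stands upright and home in the bay at about (302,165). The gripper is clear at about (205,85), and the bystanders haven't moved.

```bash
python3 -c "
from bench import r
print(r.close_job(), r.read_state()['time'])"
```

```text
the job is handed in; nothing more can be done
the job is handed in; nothing more can be done
```

The bin is home in its bay, upright and against the end stop, and I handed the job in at about 23 s. I pushed it along the bench with the two open fingertips about 25 mm above it, on the black band only. The tool leaned back so the gripper body stayed clear of the purple part. Then I backed off and rose clear.

- **Correction:** the first push was about 0.02 rad off the bay's true direction and left the bin about 0.007 rad out of square. I pushed once more with the fingers squared to the bay.
- **Squareness:** the band's rear edge is now parallel to the patch edge within 0.002 rad. A uniform 2 mm strip of blue patch still shows behind the band, which I put down to its rounded lower edge.
- **Seating:** the push force rose against the stop to about 30 N at the fingers, with the tool at bay y of about -61 mm, where I expected -62 mm.
- **Bystanders:** the dish, mug and jar detections are within a few pixels of where they started.
- **Disagreement:** my first scene-camera fit of the bay was spoiled by other blue areas in the picture. I relied on the top and wrist cameras for its position. Its direction was confirmed by a clean scene-picture fit.

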